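Release the transport lock of the laboratory shaker

TASK

The white shaker on the bench still has its transport lock on: slide the shaker's orange lock grip from the red end to the green end, fully home against its end stop, and let go. Leave the black suction slide on the blue pump as it is set.

Things in the scene. Friction and masses are not known exactly. Their poses are not given: they have to be found in the camera images.
- lock (a joint): Position in m of the shaker's orange lock grip along its straight slot: 0 at the stop of the red (locked) end, 0.080 at the stop of the green (released) end. It starts somewhere in the first 30 mm. Pushing it takes about 3 N; it has no spring and stays where it is left.
- lock_grip (a point): Centre of the orange lock grip, an upright block 24 mm (x) by 20 mm (y, along the slot) by 38 mm tall, standing on the level deck of the white shaker, 20 mm above the deck and 100 mm above the bench. Its z axis is up; its y axis points along the slot towards the green end, the way to slide. It moves with the grip. A red patch marks the locked end of the slot, a green patch the released end.
- shaker: White box with grey deck, 240 (x) by 200 (y) by 80 mm tall, fixed; origin under its centre, y along the slot to the green end, -x its front, towards the robot. It stands beside the pump, left or right, turned up to 0.5 rad. The slot runs at x = -65 mm, grip centre from y = -40 to +40 mm; the deck is clear in front of x = +10 mm, behind lies a platform with clips up to 36 mm above the deck.
- suction_grip (a point): Centre of the black suction slide grip on the white deck of the blue pump, of the same form, size and height as the orange one, with grey patches at both ends of its slot. It is set anywhere along its slot and is to be left there. The pump, fixed, is also 240 by 200 by 80 mm, with two round dark steel pump heads behind the slot, 28 mm above the deck.

How it is judged:
By the outcome, as a careful person would: the job done as asked, in the order asked, and still so for the second after the job is handed in, with the robot touching nothing.
It also fails if it takes over 29 s, if anything falls off the work surface, if the arm or the gripper's body presses on something with over 40 N, if the wrist force passes 120 N, or if a joint passes its speed limit or range.

ROBOT

A 6-joint arm with a two-finger parallel gripper is mounted at the origin on the work surface. World frame = base frame: x ahead of the robot, y to its left, z up, the work surface at z = 0. Lengths are in m, angles in rad, forces in N, time in s.
With the tool pointing down it reaches from about 0.25 to 0.8 m from the base axis. Payload 3.9 kg.
Tool frame: the origin (TCP) lies midway between the tips of the shut fingers; the grasp point (between the pads) lies 19 mm behind it (manip.hold_point_z is the z of the grasp point in the tool frame, in m); z points along the fingers, y is the direction in which the jaws open and shut (so a half turn about z gives the same grasp; the last joint's range is limited). The gripper opens to 85 mm and grips with 20 to 120 N. Pads are 22 mm wide; open, the fingers measure 114 mm over their backs; the gripper's body (76 mm by 85 mm) begins 54 mm behind the grasp point. The pads swing forward as they close: fully open they stand 13 mm farther back than shut.
Start: joints at [1.244, 0.26, -0.138, 1.173, 0, 1.571], TCP at [0.169, 0.497, 0.231] pointing down, gripper open.
Joint ranges: [-2.78, 2.78], [-0.83, 1.72], [-1.28, 1.37], [-1.9, 2.12], [-1.57, 1.48], [-3.14, 3.14]. Speed limits (rad/s): [2.57, 2.57, 3.14, 3.14, 3.14, 3.14].

INTERFACE

Orientations are given as a 3x3 rotation matrix whose columns are the frame's x, y, z axes.
In Python, from rig import manip gives the robot as it stands. The module is installed in compiled form; this text tells all that it offers.
- The arm moves only by the tool arm_command, never from a script. Its arguments are lists of equal length, an entry for each row: "delta_pos": the shift along the world's x, y, z in mm, a list of three; "turn": the turn, a rotation vector about the world's x, y, z in rad, a list of three. A call has exactly 5 rows; each row is the pose to reach, as a shift and turn from the pose commanded when the call began; what a row does not reach only later rows make up. A row lasts 1/12 s, in which the tool goes at most 41.7 mm and 7.16 degrees, less where a joint would pass 70% of its speed; a pose out of reach is approached as far as the arm can. A call with a gripper value outside its range is refused whole. "gripper" is the opening, from 0 (shut) to 1 (fully open), set as the call begins (left out, the last holds). The fingers move at their own pace and stop on an object; "squeeze" is the grip in N (left out, the last holds). Time passes only in rows, so rows that repeat a pose let the fingers close, or fill a call up. It gives the time, the measured TCP pose, the force and the opening at its end, in the units of the state.
- manip.observe(): the state, without advancing time (a new reading comes with each control period).
- manip.grab_frame(name): name is "scene" or "top" or "wrist"; returns a dict with "img" (400x640x3 uint8, blue, green, red), "fov_y" (degrees; the focal length in pixels is half the picture's height over the tangent of half this angle, whatever the lens; pixels are square), "cx", "cy" (the principal point, pixels), "R" (3x3) and "t" (3): a world point X has camera coordinates R X + t. Camera axes: x right, y down, z forward; pixel columns grow to the right and rows downward; lengths in m; the calibration is good to about 2 mm. A picture is of the moment at which its call begins. There is no depth.
- manip.hand_in(): hands the job in, once; it reports no verdict.
The state is a dict: "clock": time; "joints": joint angles; "joint_velocities": joint speeds; "effort": joint torques, N m; "eef_pos": TCP position; "eef_rot": TCP orientation; "wrist_force": force on the tool from outside, world axes, zero at the start; "wrist_torque": the same for the moment, N m; "grip_width": finger opening in m.
Only numpy, scipy, OpenCV 4.12 (cv2) and the standard library are available. Lean on these libraries where they do the work, as an engineer would, in place of code of your own. Each camera call takes 0.05 s, during which the arm holds its last target. There are 200 camera calls.

## Working session

There is one attempt and no reset: what is moved stays moved. The work goes in short steps, Python scripts to look and compute and a tool call to move; the robot and the scene stay as the last step left them, time stands still between calls to the robot, and variables do not carry over. Pictures are saved under pics/ and viewed, about 8 in all and at most 12, crops included, and the job is handed in when it is done.

Besides the shell and the picture viewer there is one more tool, called by a JSON object that holds its "op" and its "data". arm_command: Moves the arm, as the interface text tells. Its arguments: {"type":"object","properties":{"delta_pos":{"type":"array","items":{"type":"array","items":{"type":"number"}}},"turn":{"type":"array","items":{"type":"array","items":{"type":"number"}}},"gripper":{"type":"number"},"squeeze":{"type":"number"}},"required":["delta_pos","turn"]}

```bash
mkdir -p pics; cat > h.py <<'E'
import numpy as np, cv2
from rig import manip
def grab(n,save=None):
    f=manip.grab_frame(n)
    if save: cv2.imwrite('pics/'+save,f['img'])
    return f
def ray(f,u,v,z):
    R=np.array(f['R']);t=np.array(f['t']);F=200/np.tan(np.radians(f['fov_y'])/2)
    d=R.T@np.array([(u-f['cx'])/F,(v-f['cy'])/F,1]);c=-R.T@t
    return c+d*(z-c[2])/d[2]
def proj(f,X):
    F=200/np.tan(np.radians(f['fov_y'])/2);p=np.array(f['R'])@np.array(X)+np.array(f['t'])
    return np.array([f['cx']+F*p[0]/p[2],f['cy']+F*p[1]/p[2]])
E
python3 - <<'E'
from h import *
fs=[grab(n) for n in("scene","top")]
cv2.imwrite('pics/a.png',cv2.resize(np.vstack([f['img'] for f in fs]),(480,600)))
cv2.imwrite('pics/top.png',fs[1]['img'])
for f in fs:
    print({k:np.round(v,3).tolist() for k,v in f.items() if k!='img'})
s=manip.observe();print(s['eef_rot'],s['clock'],manip.hold_point_z)
E
```

```text
{'fov_y': 57.378, 'cx': 323.284, 'cy': 200.463, 'R': [[0.781, 0.625, -0.013], [0.525, -0.667, -0.53], [-0.339, 0.407, -0.848]], 't': [-0.42, -0.274, 0.952]}
{'fov_y': 52.989, 'cx': 321.56, 'cy': 206.619, 'R': [[0.013, -1.0, 0.029], [-0.997, -0.015, -0.078], [0.079, -0.027, -0.997]], 't': [-0.057, 0.577, 0.886]}
[[-9.47075174e-01  3.21011380e-01 -5.56056216e-04]
 [ 3.21011861e-01  9.47073671e-01 -1.68714565e-03]
 [-1.49667507e-05 -1.77635440e-03 -9.99998422e-01]] 0.1 -0.0187
```

View pics/a.png

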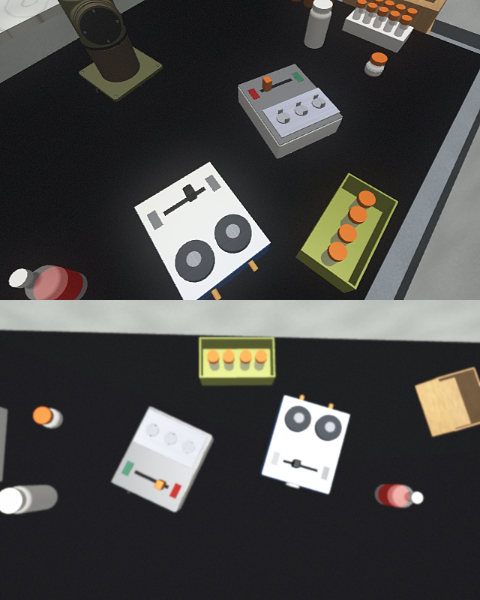

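View pics/top.png

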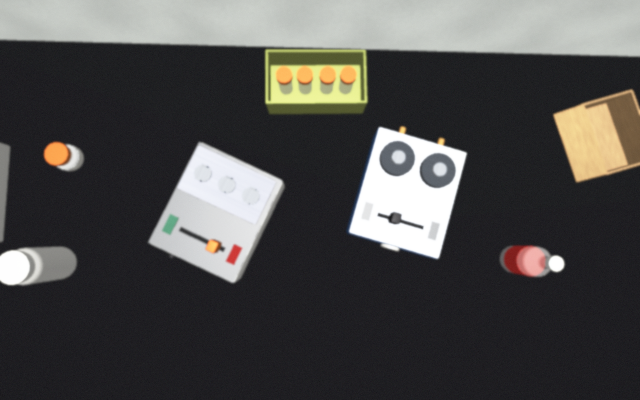

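```bash
python3 - <<'E'
from h import *
st=manip.observe()
for n in("scene","top"):
    f=grab(n); hsv=cv2.cvtColor(f['img'],cv2.COLOR_BGR2HSV)
    print(n,'tcp px',proj(f,st['eef_pos']),'base',proj(f,[0,0,0]))
    for c,lo,hi,z in(("orange",(6,150,120),(22,255,255),.1),("red",(170,120,80),(180,255,255),.08),("red2",(0,150,80),(5,255,255),.08),("green",(65,70,40),(95,255,255),.08)):
        m=cv2.inRange(hsv,lo,hi); k,l,s,ct=cv2.connectedComponentsWithStats(m)
        for i in range(1,k):
            if s[i,4]>40: print(c,s[i].tolist(),ct[i].round(1),ray(f,*ct[i],z).round(4))
    if n=="top":
        for p in [(149,243),(237,282),(284,185),(201,143),(349,233),(440,258),(467,152),(379,128)]: print(p,ray(f,*p,.08).round(3))
E
```

```text
scene tcp px [330.87651681 -58.73447028] base [161.99317191  95.19199464]
orange [476, 0, 13, 5, 57] [482.4   1.9] [0.5147 0.7161 0.1   ]
orange [513, 0, 13, 7, 72] [519.1   3.1] [0.5948 0.7697 0.1   ]
orange [490, 3, 14, 8, 73] [496.6   6.7] [0.5547 0.7176 0.1   ]
orange [528, 5, 13, 8, 79] [534.1   8.6] [0.6361 0.7688 0.1   ]
orange [505, 9, 13, 7, 75] [511.3  12. ] [0.5954 0.718  0.1   ]
orange [543, 11, 14, 7, 80] [549.4  14. ] [0.6768 0.769  0.1   ]
orange [520, 14, 14, 8, 84] [526.3  17.5] [0.6359 0.7178 0.1   ]
orange [535, 20, 14, 8, 84] [541.9  23.4] [0.6771 0.7174 0.1   ]
orange [495, 70, 22, 14, 226] [505.7  76.3] [0.6891 0.4721 0.1   ]
orange [350, 101, 13, 10, 74] [356.1 105.7] [0.4777 0.1896 0.1   ]
orange [478, 254, 23, 21, 372] [489.2 264. ] [0.8572 0.0306 0.1   ]
orange [466, 275, 24, 22, 397] [477.6 285.2] [ 0.8584 -0.0132  0.1   ]
orange [452, 299, 24, 24, 447] [463.6 310.2] [ 0.8596 -0.0618  0.1   ]
orange [438, 322, 26, 26, 487] [450.3 334.4] [ 0.8607 -0.1055  0.1   ]
red2 [331, 118, 15, 15, 115] [338.  124.8] [0.4697 0.1372 0.08  ]
red2 [72, 356, 39, 44, 780] [ 
[... 348 characters left out ...]
3  75.2] [ 0.8525 -0.0551  0.1   ]
orange [340, 67, 16, 17, 206] [347.7  75. ] [ 0.8541 -0.0987  0.1   ]
orange [44, 142, 26, 24, 490] [ 56.  153.4] [0.6728 0.5016 0.1   ]
orange [207, 241, 13, 11, 76] [213.  245.7] [0.4879 0.1744 0.1   ]
red2 [228, 246, 12, 17, 112] [233.5 254. ] [0.4707 0.1359 0.08  ]
red2 [505, 246, 22, 29, 337] [513.1 258.9] [ 0.4674 -0.4575  0.08  ]
green [163, 215, 15, 19, 142] [169.8 223.9] [0.5317 0.2706 0.08  ]
(149, 243) [0.491 0.312 0.08 ]
(237, 282) [0.413 0.127 0.08 ]
(284, 185) [0.618 0.033 0.08 ]
(201, 143) [0.705 0.212 0.08 ]
(349, 233) [ 0.518 -0.106  0.08 ]
(440, 258) [ 0.467 -0.3    0.08 ]
(467, 152) [ 0.697 -0.362  0.08 ]
(379, 128) [ 0.746 -0.17   0.08 ]
```

The pictures show the shaker on the left (top view): the orange grip is at about (213,246), the red patch at (233,254) and the green at (170,224). Both views put the patches within 2 mm of each other. The slot direction is about (0.415, 0.910), and the grip sits near (0.487, 0.175). I'm moving above it with the jaws turned across the slot.

{"op": "arm_command", "data": {"delta_pos": [[21, -21, 0], [42, -43, 0], [64, -65, 0], [85, -86, 0], [106, -108, 0]], "turn": [[0, 0, -0.111], [0, 0, -0.223], [0, 0, -0.334], [0, 0, -0.446], [0, 0, -0.557]], "gripper": 1}}

```text
clock: 0.62
eef_pos: [0.2752, 0.3882, 0.2311]
eef_rot: [[-0.63, 0.776, -0.0], [0.776, 0.63, -0.0], [-0.0, -0.0, -1.0]]
wrist_force: [0.8, 1.5, 0.2]
grip_width: 0.0854
```

{"op": "arm_command", "data": {"delta_pos": [[21, -21, 0], [42, -43, 0], [64, -65, 0], [85, -86, 0], [106, -108, 0]], "turn": [[0, 0, -0.111], [0, 0, -0.223], [0, 0, -0.334], [0, 0, -0.446], [0, 0, -0.557]]}}

```text
clock: 1.03
eef_pos: [0.3813, 0.28, 0.2312]
eef_rot: [[-0.124, 0.992, -0.0], [0.992, 0.124, 0.0], [0.0, -0.0, -1.0]]
wrist_force: [1.0, -0.1, -0.5]
grip_width: 0.0856
```

{"op": "arm_command", "data": {"delta_pos": [[21, -21, 0], [42, -43, 0], [64, -65, 0], [85, -86, 0], [106, -107, 0]], "turn": [[0, 0, -0.111], [0, 0, -0.223], [0, 0, -0.334], [0, 0, -0.446], [0, 0, -0.557]]}}

```text
clock: 1.45
eef_pos: [0.4873, 0.1728, 0.2311]
eef_rot: [[0.419, 0.908, -0.0], [0.908, -0.419, -0.0], [-0.0, -0.0, -1.0]]
wrist_force: [0.0, 1.1, -0.8]
grip_width: 0.0856
```

```bash
python3 - <<'E'
from h import *
s=manip.observe();print(s['clock'],s['eef_pos'],s['eef_rot'],s['joints'],s['wrist_force'])
f=grab("wrist","w1.png");print(proj(f,[.487,.175,.1]),-np.array(f['R']).T@f['t'],np.array(f['R']).round(2))
E
```

```text
1.45 [0.48727331 0.17284665 0.23114105] [[ 4.19420742e-01  9.07791896e-01 -3.37671170e-04]
 [ 9.07791938e-01 -4.19420783e-01 -5.77844154e-05]
 [-1.94082531e-04 -2.82299184e-04 -9.99999941e-01]] [ 3.40839243e-01  2.46691958e-01 -1.56831932e-01  1.16761000e+00
  5.84157668e-05  2.34444273e+00] [ 0.01377599  1.12002624 -0.77477352]
[317.998076   191.34208481] [0.52203209 0.2479492  0.37318613] [[ 0.91 -0.42  0.  ]
 [-0.4  -0.86  0.32]
 [-0.13 -0.29 -0.95]]
```

View pics/w1.png

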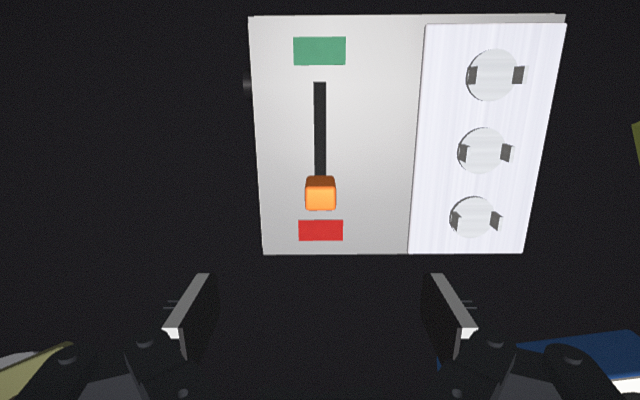

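The wrist view shows the grip's top at about (320,194), the slot above it, green at (319,51) and red at (321,230). Next I'll measure these.

```bash
python3 - <<'E'
from h import *
f=grab("wrist"); hsv=cv2.cvtColor(f['img'],cv2.COLOR_BGR2HSV); P={}
for c,lo,hi,z in(("top",(6,120,200),(25,255,255),.119),("all",(4,120,60),(25,255,255),.1),("red",(0,150,80),(3,255,255),.08),("green",(65,70,40),(95,255,255),.08)):
    m=cv2.inRange(hsv,lo,hi); k,l,s,ct=cv2.connectedComponentsWithStats(m)
    i=1+np.argmax(s[1:,4]); x,y,w,h,_=s[i]; P[c]=ray(f,x+w/2-.5,y+h/2-.5,z); print(c,s[i],P[c].round(4))
    if c=="top": print([ray(f,*q,z).round(4) for q in((x,y+h/2),(x+w,y+h/2),(x+w/2,y),(x+w/2,y+h))])
d=P['green']-P['red'];L=np.linalg.norm(d);d/=L;mid=(P['green']+P['red'])/2
n=np.array([d[1],-d[0],0]);r=P['top']-mid
print(L,d,np.arctan2(-d[0],d[1]),mid,'lock',.04+r@d,'lat',r@n)
E
```

```text
top [298 185  30  24 712] [0.4886 0.1747 0.119 ]
[array([0.4785, 0.179 , 0.119 ]), array([0.4989, 0.1693, 0.119 ]), array([0.4928, 0.1826, 0.119 ]), array([0.4846, 0.1655, 0.119 ])]
all [ 297  174   32   35 1029] [0.4878 0.1736 0.1   ]
red [292 219  45  20 886] [0.471  0.1362 0.08  ]
green [ 284   35   53   28 1443] [0.5321 0.2711 0.08  ]
0.14807242756252273 [0.41211617 0.91113131 0.        ] -0.4247754177994889 [0.50155065 0.20365709 0.08      ] lock 0.008226488588031024 lat 0.00011563813223715476
```

{"op": "arm_command", "data": {"delta_pos": [[1.6, 0.7, -30], [1.6, 0.7, -60], [1.6, 0.7, -90], [1.6, 0.7, -115], [1.6, 0.7, -125]], "turn": [[0, 0, 0.008], [0, 0, 0.008], [0, 0, 0.008], [0, 0, 0.008], [0, 0, 0.008]]}}

```text
clock: 1.97
eef_pos: [0.4848, 0.1744, 0.1028]
eef_rot: [[0.405, 0.914, -0.006], [0.914, -0.406, -0.002], [-0.004, -0.005, -1.0]]
wrist_force: [-0.6, 1.4, 0.3]
grip_width: 0.0853
```

{"op": "arm_command", "data": {"delta_pos": [[0, 0, -6], [0, 0, -12], [0, 0, -18], [0, 0, -18], [0, 0, -18]], "turn": [[0, 0, 0], [0, 0, 0], [0, 0, 0], [0, 0, 0], [0, 0, 0]]}}

```text
clock: 2.38
eef_pos: [0.4887, 0.1752, 0.089]
eef_rot: [[0.407, 0.914, 0.001], [0.914, -0.407, 0.0], [0.001, 0.001, -1.0]]
wrist_force: [0.4, 0.1, 0.4]
grip_width: 0.0857
```

```bash
python3 - <<'E'
from h import *
s=manip.observe();print(s['clock'],s['eef_pos'],s['wrist_force'])
f=grab("wrist","w2.png")
E
```

```text
2.3833 [0.48869144 0.17520134 0.08903376] [0.40595387 0.12733589 0.3521666 ]
```

View pics/w2.png

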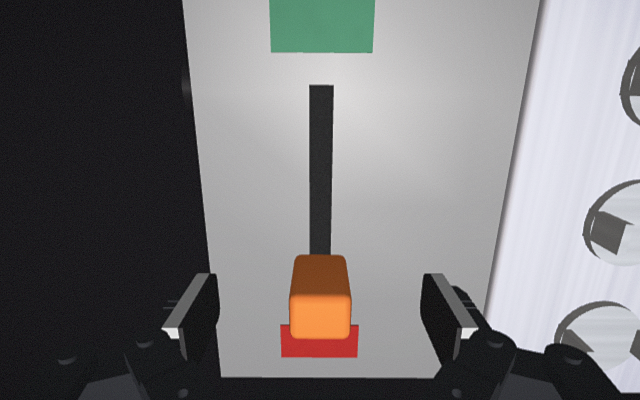

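The grip (top centre near (320,316)) sits centred between the pads, so I'll close gently.

{"op": "arm_command", "data": {"delta_pos": [[0, 0, 0], [0, 0, 0], [0, 0, 0], [0, 0, 0], [0, 0, 0]], "turn": [[0, 0, 0], [0, 0, 0], [0, 0, 0], [0, 0, 0], [0, 0, 0]], "gripper": 0, "squeeze": 25}}

```text
clock: 2.85
eef_pos: [0.4882, 0.1749, 0.0885]
eef_rot: [[0.407, 0.913, 0.0], [0.913, -0.407, 0.0], [0.0, 0.0, -1.0]]
wrist_force: [0.3, 0.2, -0.3]
grip_width: 0.0257
```

{"op": "arm_command", "data": {"delta_pos": [[0, 0, 0], [0, 0, 0], [0, 0, 0], [0, 0, 0], [0, 0, 0]], "turn": [[0, 0, 0], [0, 0, 0], [0, 0, 0], [0, 0, 0], [0, 0, 0]]}}

```text
clock: 3.27
eef_pos: [0.4885, 0.1749, 0.0886]
eef_rot: [[0.407, 0.913, 0.001], [0.913, -0.407, -0.0], [0.0, 0.001, -1.0]]
wrist_force: [0.9, -0.4, 3.3]
grip_width: 0.0239
```

{"op": "arm_command", "data": {"delta_pos": [[2.5, 5.5, 0], [4.9, 10.9, 0], [7.4, 16.4, 0], [9.9, 21.9, 0], [12.4, 27.3, 0]], "turn": [[0, 0, 0], [0, 0, 0], [0, 0, 0], [0, 0, 0], [0, 0, 0]]}}

```text
clock: 3.68
eef_pos: [0.5011, 0.2026, 0.0886]
eef_rot: [[0.407, 0.913, 0.001], [0.913, -0.407, -0.001], [-0.0, 0.001, -1.0]]
wrist_force: [-0.6, -3.2, 5.7]
grip_width: 0.0231
```

{"op": "arm_command", "data": {"delta_pos": [[2.5, 5.5, 0], [4.9, 10.9, 0], [7.4, 16.4, 0], [9.9, 21.9, 0], [12.4, 27.3, 0]], "turn": [[0, 0, 0], [0, 0, 0], [0, 0, 0], [0, 0, 0], [0, 0, 0]]}}

```text
clock: 4.1
eef_pos: [0.5135, 0.2299, 0.0886]
eef_rot: [[0.407, 0.913, 0.001], [0.913, -0.407, -0.001], [-0.0, 0.001, -1.0]]
wrist_force: [0.1, -3.3, 5.9]
grip_width: 0.0234
```

{"op": "arm_command", "data": {"delta_pos": [[0.8, 1.8, 0], [1.6, 3.6, 0], [2.5, 5.5, 0], [3.3, 7.3, 0], [3.3, 7.3, 0]], "turn": [[0, 0, 0], [0, 0, 0], [0, 0, 0], [0, 0, 0], [0, 0, 0]]}}

```text
clock: 4.52
eef_pos: [0.5169, 0.2375, 0.0886]
eef_rot: [[0.407, 0.914, 0.001], [0.914, -0.407, -0.0], [0.0, 0.001, -1.0]]
wrist_force: [1.6, -2.8, 5.4]
grip_width: 0.0238
```

{"op": "arm_command", "data": {"delta_pos": [[0.4, 0.9, 0], [0.8, 1.8, 0], [1.2, 2.7, 0], [1.6, 3.6, 0], [1.6, 3.6, 0]], "turn": [[0, 0, 0], [0, 0, 0], [0, 0, 0], [0, 0, 0], [0, 0, 0]]}}

```text
clock: 4.93
eef_pos: [0.5184, 0.2409, 0.0886]
eef_rot: [[0.407, 0.914, 0.001], [0.914, -0.407, -0.0], [0.0, 0.001, -1.0]]
wrist_force: [1.4, -3.7, 5.3]
grip_width: 0.0239
```

{"op": "arm_command", "data": {"delta_pos": [[0.2, 0.5, 0], [0.4, 0.9, 0], [0.6, 1.4, 0], [0.8, 1.8, 0], [0.8, 1.8, 0]], "turn": [[0, 0, 0], [0, 0, 0], [0, 0, 0], [0, 0, 0], [0, 0, 0]]}}

```text
clock: 5.35
eef_pos: [0.5185, 0.241, 0.0886]
eef_rot: [[0.407, 0.913, -0.0], [0.913, -0.407, -0.004], [-0.003, 0.001, -1.0]]
wrist_force: [-1.0, -6.9, 7.0]
grip_width: 0.0234
```

{"op": "arm_command", "data": {"delta_pos": [[0.4, 0.9, 0], [0.8, 1.8, 0], [1.2, 2.7, 0], [1.2, 2.7, 0], [1.2, 2.7, 0]], "turn": [[0, 0, 0], [0, 0, 0], [0, 0, 0], [0, 0, 0], [0, 0, 0]]}}

```text
clock: 5.77
eef_pos: [0.5185, 0.2411, 0.0885]
eef_rot: [[0.408, 0.913, -0.002], [0.913, -0.408, -0.009], [-0.009, 0.002, -1.0]]
wrist_force: [-3.0, -14.1, 12.3]
grip_width: 0.0237
```

The stop is firm: force rises to about 15 N with no further motion, 72.6 mm after the start at about 8 mm. I'm releasing while still slightly pressed.

{"op": "arm_command", "data": {"delta_pos": [[0, 0, 0], [0, 0, 0], [0, 0, 0], [0, 0, 0], [0, 0, 0]], "turn": [[0, 0, 0], [0, 0, 0], [0, 0, 0], [0, 0, 0], [0, 0, 0]], "gripper": 1}}

```text
clock: 6.18
eef_pos: [0.5196, 0.2455, 0.0879]
eef_rot: [[0.406, 0.914, -0.001], [0.914, -0.406, 0.0], [0.0, -0.001, -1.0]]
wrist_force: [0.3, -0.0, -0.1]
grip_width: 0.0817
```

{"op": "arm_command", "data": {"delta_pos": [[0, 0, 0], [0, 0, 10], [0, 0, 25], [0, 0, 45], [0, 0, 70]], "turn": [[0, 0, 0], [0, 0, 0], [0, 0, 0], [0, 0, 0], [0, 0, 0]]}}

```text
clock: 6.6
eef_pos: [0.5188, 0.2445, 0.1585]
eef_rot: [[0.407, 0.914, -0.002], [0.914, -0.407, -0.001], [-0.002, -0.002, -1.0]]
wrist_force: [0.2, 0.3, 0.1]
grip_width: 0.0856
```

{"op": "arm_command", "data": {"delta_pos": [[-10, -20, 30], [-20, -40, 60], [-30, -60, 70], [-30, -60, 70], [-30, -60, 70]], "turn": [[0, 0, 0], [0, 0, 0], [0, 0, 0], [0, 0, 0], [0, 0, 0]]}}

```text
clock: 7.02
eef_pos: [0.4902, 0.1846, 0.2301]
eef_rot: [[0.408, 0.913, 0.003], [0.913, -0.408, 0.001], [0.002, 0.002, -1.0]]
wrist_force: [0.6, -0.4, -1.0]
grip_width: 0.0852
```

```bash
python3 - <<'E'
from h import *
s=manip.observe();print(s['clock'],s['eef_pos'],s['wrist_force'])
f=grab("wrist","w3.png"); hsv=cv2.cvtColor(f['img'],cv2.COLOR_BGR2HSV); P={}
for c,lo,hi,z in(("top",(6,120,200),(25,255,255),.119),("red",(0,150,80),(3,255,255),.08),("green",(65,70,40),(95,255,255),.08)):
    m=cv2.inRange(hsv,lo,hi); k,l,st,ct=cv2.connectedComponentsWithStats(m)
    i=1+np.argmax(st[1:,4]); x,y,w,h,_=st[i]; P[c]=ray(f,x+w/2-.5,y+h/2-.5,z); print(c,st[i],P[c].round(4))
d=np.array([.412,.911,0]);mid=np.array([.5014,.2038,.08]);print('lock',.04+(P['top']-mid)@d)
f=grab("top")
g=grab("scene")
cv2.imwrite('pics/end.png',np.vstack([f['img'][100:300,100:500],g['img'][50:300,150:550]]))
E
```

```text
7.0167 [0.49019496 0.18460396 0.23011979] [ 0.62764332 -0.38995242 -0.96154005]
top [307 103  33  28 888] [0.5182 0.2405 0.119 ]
red [300 234  44  19 833] [0.471  0.1361 0.08  ]
green [ 298   55   52   27 1378] [0.5325 0.2707 0.08  ]
lock 0.08032083177324012
```

View pics/w3.png

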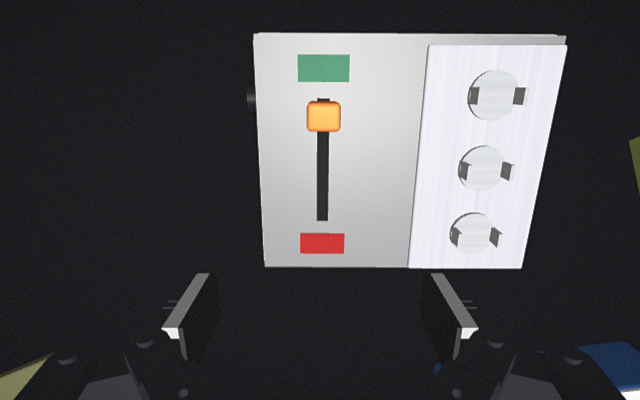

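View pics/end.png

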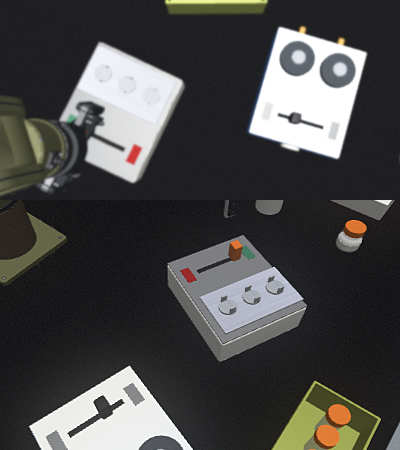

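The grip now stands at the green end, at about (323,116) in the wrist view, and measures about 0.080 m along the slot. The suction slide looks unchanged and the gripper is clear, so I'm handing in.

```bash
python3 -c "
from rig import manip
print(manip.hand_in())"
```

```text
the job is handed in; nothing more can be done
None
```

The shaker's lock is released: I gripped the orange grip across its slot, slid it from about 8 mm to the green-end stop, let go, lifted clear and handed in at about 7 s.

- **End stop:** the tool stopped after about 72.6 mm of travel. Pressing further raised the force to about 15 N (about 19 N in total at the wrist) with no more movement, so the grip is home.
- **Position after letting go:** the wrist camera put the grip at 80.3 mm, against 80 mm expected and within the calibration error.
- **Pump and clearance:** the black suction slide was never touched and looks unchanged in the last top and scene pictures. The gripper was open and well clear.
- **Failed checks:** none failed or disagreed. My first hand-picked shaker corners came out 4–15 mm short of its 240 mm side, so I relied on the patches and grip instead.

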